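Sweep the spent batteries into the collecting trough

ROBOT

A 6-joint arm with a two-finger parallel gripper is mounted at the origin on the work surface. World frame = base frame: x ahead of the robot, y to its left, z up, the work surface at z = 0. Lengths are in m, angles in rad, forces in N, time in s.
With the tool pointing down it reaches from about 0.3 to 0.875 m from the base axis. Payload 6.4 kg.
Tool frame: the origin (TCP) lies at the very end of the fingers, on their centre line; the grasp point (between the pads) lies ctrl.pinch_z behind it (ctrl.pinch_z is the distance from the TCP to the grasp point, in m); y points along the fingers, z is the direction in which the jaws open and shut, and the axes are right-handed (so a half turn about y gives the same grasp; the last joint's range is limited). The gripper opens to 85 mm and grips with 20 to 120 N. Pads are 22 mm wide; open, the fingers measure 114 mm over their backs; the gripper's body (76 mm by 85 mm) begins 54 mm behind the grasp point. The pads swing forward as they close: fully open they stand 13 mm farther back than shut.
Start: joints at [-1.483, 0.181, 1.607, -0, 1.354, -0.206], TCP at [0.167, -0.55, 0.202] pointing down, gripper open.
Joint ranges: [-2.99, 2.99], [-0.89, 2.07], [0.3, 2.58], [-1.14, 4.28], [0, 2.63], [-3.12, 3.12]. Speed limits (rad/s): [2.57, 2.57, 3.01, 3.14, 3.14, 3.14].

INTERFACE

Orientations are given as a unit quaternion [w, x, y, z].
In Python, from bench import ctrl gives the robot as it stands.
- The arm moves only by the shell command python3 -m pendant 'ROWS'. ROWS is JSON, one flat list of numbers, 7 for each row, row after row: the shift along the world's x, y, z in m, then the turn, a rotation vector about the world's x, y, z in degrees, then the finger opening in m, from 0 to 0.0854. In form: [tx, ty, tz, rx, ry, rz, hand, tx, ty, tz, rx, ry, rz, hand, ...]. A call has 1 to 12 rows; each row shifts and turns the commanded pose from where the row before left it; what a row does not reach is not made up. A row lasts 1/8 s, in which the tool goes at most 62.5 mm and 10.7 degrees, less where a joint would pass 70% of its speed; a pose out of reach is approached as far as the arm can. A call with a gripper value outside its range is refused whole. The fingers move at their own pace and stop on an object; the grip force is fixed at half the most. Time passes only in rows, so rows that do not move let the fingers close. It gives the time, the measured TCP pose, the force and the opening at its end, in the units of the state.
- ctrl.get_obs(): the state, without advancing time (a new reading comes with each control period).
- ctrl.camera(name): name is "side" or "top"; returns the picture (420x560x3 uint8, red, green, blue); there is no depth.
- ctrl.camera_info(name): a dict with "fx", "fy", "cx", "cy" (pixels), "origin" and "rotation" of the camera in the world. Camera axes: x right, y down, z forward; pixel columns grow to the right and rows downward; lengths in m; the calibration is good to about 2 mm. A picture is of the moment at which its call begins. camera_info takes no time and is no camera call.
- ctrl.hand_in(): hands the job in, once; it reports no verdict.
Trained networks look in the newest picture that a camera, given by its name, has taken for a name from the list of things; names that differ only in an ending like _2 or _b are one class to them, and where a whole thing is asked for, a point or a joint stands for the part that bears it (a point fixed in the world has none). Each returns a list of dicts, best first, with "score" (0 to 1); they miss things now and then, are a little off and sometimes report something else, mostly with a low value. They report only what shows in the picture. A call takes as long as a camera call.
- ctrl.silhouettes(target, camera): "mask" (420x560 bool, what is visible of it) and "bbox" ([left, top, right, bottom] in pixels, round what is visible of it).
The state is a dict: "time_s": time; "q": joint angles; "dq": joint speeds; "joint_efforts": joint torques, N m; "eef_pos": TCP position; "eef_rot": TCP orientation; "wrist_force": force on the tool from outside, world axes, zero at the start; "torque": the same for the moment, N m; "opening": opening from 0.0 (shut) to 1.0 (fully open).
Only numpy, scipy, OpenCV 4.12 (cv2) and the standard library are available. Lean on these libraries where they do the work, as an engineer would, in place of code of your own. Each camera call takes 0.05 s, during which the arm holds its last target.

TASK

Clear the work stand on the clinic desk: using the closed fingertips as a broom, sweep the three spent block batteries lying flat on it over its open edge into the collecting trough beside it. Push them along the deck, never pick them up, and leave the coupler and the jar standing where they are on the stand, and the other things on the desk undisturbed.

Things in the scene. Friction and masses are not known exactly. Their poses are not given: they have to be found in the camera images.
- stand: Fixed pale wooden flat-topped work stand, 280 (its x) by 260 mm (its y), deck 36 mm above the desk. Origin: centre of underside, on the desk. Rims 8 mm high, 6 mm thick on the deck along x = +-137 mm; edges y = +-130 mm are open: trough on one, cradle on the other. Rows on the deck near x = -96, -32, 32, 96 mm: three hold a battery each, one the coupler and jar (shuffled).
- trough: Collecting trough, fixed grey open-topped box 280 mm (its x) by 100 mm (its y) by 34 mm high, walls and floor 4 mm. Origin: centre of its underside, on the desk. It stands 1 mm off the stand's open edge on the stand's +y or -y side (varies), turned like the stand; its rim is 2 mm below the deck.
- cradle: Charging cradle, fixed closed white block 280 by 100 by 34 mm with dark round pads flush in its top, on the stand's other open side. Origin: centre of its underside. Not a place for batteries.
- battery1_center (a point): Spent block battery to be swept, lying flat, dark metal case with a bright band and two small studs at its +x end: 49 mm long (its x, studs included), 26.5 wide (its y), 17.5 thick, about 45 g. The point is its centre, half-way up. Starts in any row, long side within 0.4 rad of the stand's x.
- battery2_center (a point): Spent block battery to be swept, lying flat, dark metal case with a bright band and two small studs at its +x end: 49 mm long (its x, studs included), 26.5 wide (its y), 17.5 thick, about 45 g. The point is its centre, half-way up. Starts in any row, long side within 0.4 rad of the stand's x.
- battery3_center (a point): Spent block battery to be swept, lying flat, dark metal case with a bright band and two small studs at its +x end: 49 mm long (its x, studs included), 26.5 wide (its y), 17.5 thick, about 45 g. The point is its centre, half-way up. Starts in any row, long side within 0.4 rad of the stand's x.
- coupler_center (a point): Steel measuring coupler standing upright on the deck, 30 mm diameter, stepped to 22 mm at the top, 36 mm tall, 160 g. The point is its centre, half-way up. Must be left alone.
- tipjar_center (a point): Small capped amber jar standing on the deck 55 to 65 mm to the stand's +y side of the coupler, in the same row, 30 mm diameter, 42 mm tall, 60 g. The point is its centre, half-way up. Must be left alone.
- mug: White mug on the desk, 80 mm wide, 90 mm tall. Origin: centre of underside. Bystander.
- otoscope: Otoscope lying on the desk, 155 mm long (its x), 28 mm thick. Origin on the desk below its middle. Bystander.
- stapler: Black stapler on the desk, 130 by 34 mm, 43 mm high. Origin: centre of underside. Bystander.

How it is judged:
By the outcome, as a careful person would: the job done as asked, in the order asked, and still so for the second after the job is handed in, with the robot touching nothing.
It also fails if it takes over 61 s, if anything falls off the work surface, if the arm or the gripper's body presses on something with over 40 N, if the wrist force passes 120 N, or if a joint passes its speed limit or range.

## Working session

There is one attempt and no reset: what is moved stays moved. The work goes in short steps, Python scripts to look and compute and a shell command to move; the robot and the scene stay as the last step left them, time stands still between calls to the robot, and variables do not carry over. Pictures are saved under pics/ and viewed, and the job is handed in when it is done.

```bash
ls; mkdir -p pics; python3 - <<'E'
from bench import ctrl
import cv2
for n in("top","side"):
    im=ctrl.camera(n); cv2.imwrite(f"pics/{n}0.png",im[:,:,::-1]); print(n,ctrl.camera_info(n))
o=ctrl.get_obs(); print(o); print(ctrl.pinch_z)
E
```

```text
pics
top {'fx': 543.7783578960426, 'fy': 543.7783578960426, 'cx': 280.44272870290297, 'cy': 208.2591051675166, 'origin': array([0.24212044, 0.00549183, 1.53737352]), 'rotation': array([ 0.06062226, -0.69642443,  0.71120476, -0.07420071])}
side {'fx': 518.5477401583388, 'fy': 518.5477401583388, 'cx': 279.35685439967705, 'cy': 207.26065329672113, 'origin': array([-0.01458469, -1.19141228,  0.84719433]), 'rotation': array([-0.48210628,  0.85060997, -0.17786722,  0.11135294])}
{'time_s': 0.1, 'q': array([-1.48330192e+00,  1.81453008e-01,  1.60789376e+00,  1.03877918e-05,
        1.35381027e+00, -2.06328340e-01]), 'dq': array([-1.57693685e-03, -3.84583078e-03, -1.87999224e-03,  6.84035503e-04,
       -6.19478757e-05,  5.23471400e-04]), 'joint_efforts': array([ 6.10189563e-04, -4.45876408e+01, -3.52237701e+01, -2.53809703e-04,
        4.13058660e-03, -1.43086157e-05]), 'eef_pos': array([ 0.1664844 , -0.54981097,  0.2008889 ]), 'eef_rot': array([ 0.10354436, -0.10347151,  0.70004158, -0.69893777]), 'wrist_force': array([0.0404597 , 0.57411139, 0.29730163]), 'torque': array([-0.01104448,  0.01303107, -0.02823284]), 'opening': 1.000400452031308}
0.0187
```

View pics/top0.png

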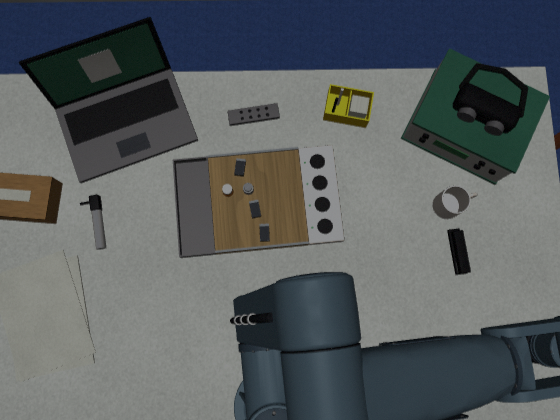

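View pics/side0.png

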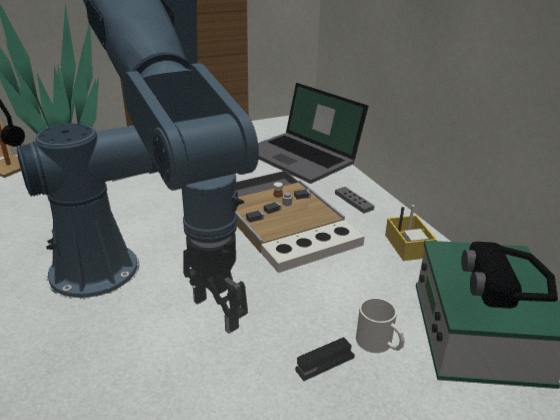

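The top view shows the stand at about (258,200), the trough on the image left (+y) and the cradle on the right. The batteries are near (240,168), (255,209) and (264,233). The jar is at (227,189) and the coupler at (248,188).

```bash
cat > h.py <<'E'
from bench import ctrl
import numpy as np, cv2
from scipy.spatial.transform import Rotation as R
def pix2w(n,uv,z):
    c=ctrl.camera_info(n); q=c['rotation']; q=np.array(q)
    M=R.from_quat([q[1],q[2],q[3],q[0]]).as_matrix() if q.shape==(4,) else q
    uv=np.atleast_2d(uv).astype(float)
    d=np.c_[(uv[:,0]-c['cx'])/c['fx'],(uv[:,1]-c['cy'])/c['fy'],np.ones(len(uv))]@M.T
    o=c['origin']; return (o+d*((z-o[2])/d[:,2])[:,None])[:,:2]
def w2pix(n,P):
    c=ctrl.camera_info(n); q=np.array(c['rotation'])
    M=R.from_quat([q[1],q[2],q[3],q[0]]).as_matrix()
    p=(np.atleast_2d(P)-c['origin'])@M
    return np.c_[c['fx']*p[:,0]/p[:,2]+c['cx'],c['fy']*p[:,1]/p[:,2]+c['cy']]
E
python3 - <<'E'
from h import *
for n in("top","side"):
    im=ctrl.camera(n)
    for t,z in (("stand",.036),("trough",.034),("cradle",.034),("battery1_center",.0535),("coupler_center",.072),("tipjar_center",.078)):
        if n=="side" and t in("trough","cradle"): continue
        for r in ctrl.silhouettes(t,n)[:4]:
            m=r['mask']; 
            if m.sum()<5: continue
            pts=np.argwhere(m)[:,::-1]
            rect=cv2.minAreaRect(pix2w(n,pts,z).astype(np.float32)*1000)
            print(n,t,round(r['score'],2),m.sum(),pts.mean(0).round(1),(pix2w(n,pts.mean(0),z)[0]).round(4),[np.round(x,1) for x in rect])
im=ctrl.camera("top"); cv2.imwrite("pics/topz.png",cv2.resize(im[135:270,160:360,::-1],None,fx=4,fy=4,interpolation=2))
im=ctrl.camera("side"); cv2.imwrite("pics/sidez.png",cv2.resize(im[160:280,220:380,::-1],None,fx=5,fy=5,interpolation=2))
E
```

```text
top stand 0.56 8524 [257.8 200.5] [0.5555 0.0364] [array([559.9,  39.2]), array([289.4, 262.3]), np.float64(4.4)]
top trough 0.74 3536 [193.2 207. ] [0.5409 0.2182] [array([544.7, 218.2]), array([287.1, 102.1]), np.float64(4.9)]
top cradle 0.79 3340 [320.8 195.5] [ 0.5671 -0.1421] [array([ 570.4, -141.9]), array([285.2,  99.6]), np.float64(4.3)]
top battery1_center 0.67 96 [248.  188.1] [0.5879 0.0629] [array([588.2,  63. ]), array([28. , 28.7]), np.float64(88.9)]
top battery1_center 0.62 162 [254.9 208.6] [0.5292 0.0445] [array([529.2,  44.6]), array([49.6, 26.3]), np.float64(7.1)]
top coupler_center 0.68 114 [248.1 189.3] [0.5802 0.0621] [array([581. ,  62.3]), array([27.6, 34. ]), np.float64(89.3)]
side stand 0.92 3644 [284.1 215.1] [0.5533 0.0019] [array([554.9,  21.9]), array([311.8, 289.1]), np.float64(5.4)]
side tipjar_center 0.44 121 [277.9 189.6] [0.5688 0.0839] [array([569. ,  82.6]), array([89.8, 25.2]), np.float64(66.3)]
```

View pics/topz.png

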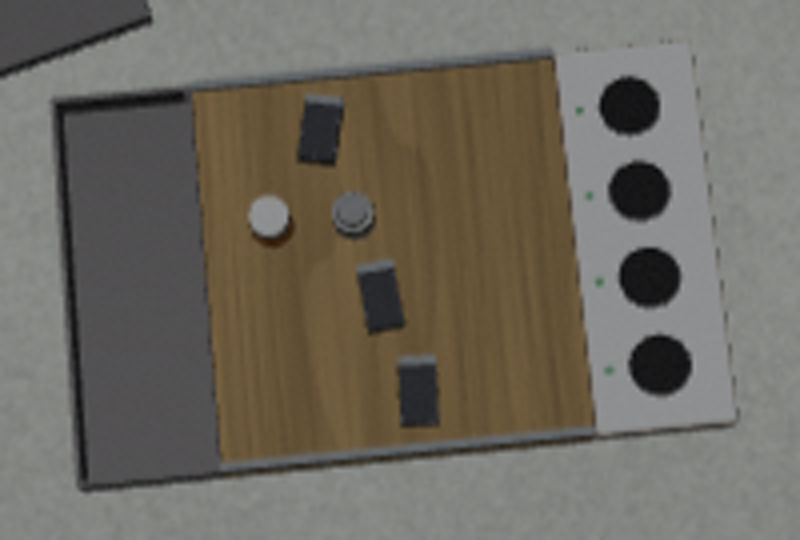

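View pics/sidez.png

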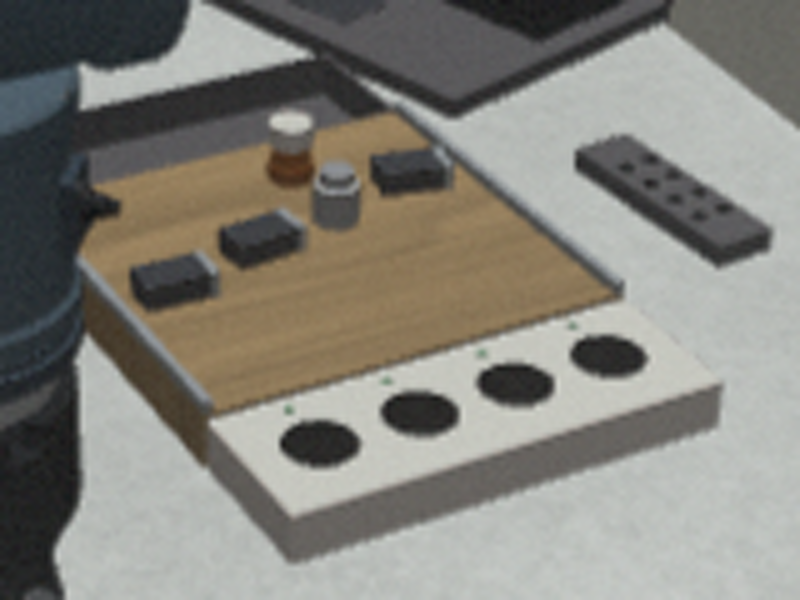

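```bash
cat > m.py <<'E'
from h import *
from scipy.optimize import minimize
z=lambda L:np.array([[160+(u+.5)/4-.5,135+(v+.5)/4-.5] for u,v in L])
tb=pix2w("top",z([(193,92),(220,463)]),.036); cb=pix2w("top",z([(555,56),(595,432)]),.036)
print("edge trough",tb.round(4),"edge cradle",cb.round(4))
yd=(tb.mean(0)-cb.mean(0)); print("width",np.linalg.norm(yd)); c=(tb.mean(0)+cb.mean(0))/2
xd=(tb[0]-tb[1])/np.linalg.norm(tb[0]-tb[1])+(cb[0]-cb[1])/np.linalg.norm(cb[0]-cb[1])
yaw1=np.arctan2(xd[1],xd[0]); yaw2=np.arctan2(-yd[0],yd[1]); print(c,np.degrees([yaw1,yaw2]))
yaw=yaw1; Rm=np.array([[np.cos(yaw),-np.sin(yaw)],[np.sin(yaw),np.cos(yaw)]])
# check with projected stand outline
for nm,L,h in (("b_far",[(304,97),(343,97),(338,163),(298,160)],.0535),("b_mid",[(357,265),(394,261),(405,326),(370,332)],.0535),("b_near",[(399,357),(436,355),(438,426),(401,427)],.0535),("jar",[(269,216)],.078),("coup",[(352,212)],.072)):
    p=pix2w("top",z(L),h); w=p.mean(0); s=(w-c)@Rm
    a=''
    if len(L)>1:
        d=p[0]+p[1]-p[2]-p[3]; a=np.degrees(np.arctan2(d[1],d[0])-yaw).round(1); a=(a,np.linalg.norm(d)/2,)
    print(nm,"world",w.round(4),"stand",s.round(4),a)
o=ctrl.get_obs(); q=o['eef_rot']; print(R.from_quat([q[1],q[2],q[3],q[0]]).as_matrix().round(3))
E
python3 m.py
```

```text
edge trough [[0.6834 0.1772]
 [0.417  0.1579]] edge cradle [[ 0.7057 -0.0823]
 [ 0.4332 -0.1023]]
width 0.26056113946512066
[0.55983634 0.0376402 ] [4.17030514 4.23884623]
b_far world [0.6495 0.0854] stand [0.0929 0.0411] (np.float64(-9.4), np.float64(0.04709275414199268))
b_mid world [0.5291 0.0443] stand [-0.0302  0.0089] (np.float64(5.1), np.float64(0.047451876437728815))
b_near world [0.4618 0.0197] stand [-0.0991 -0.0107] (np.float64(-3.5), np.float64(0.049055329155646456))
jar world [0.5818 0.1201] stand [0.0279 0.0806] 
coup world [0.5849 0.0633] stand [0.0269 0.0238] 
[[-0.957  0.     0.29 ]
 [-0.29  -0.    -0.957]
 [-0.    -1.     0.   ]]
```

The stand fit is consistent: measured width is 260.6 mm and yaw 4.2°. The plan is to close the fingers, swing over and turn about 77° so the jaw axis lies along the stand's x.

```bash
python3 -m pendant '[0.025,0.044,0,0,0,6.44,0, 0.025,0.044,0,0,0,6.44,0, 0.025,0.044,0,0,0,6.44,0, 0.025,0.044,0,0,0,6.44,0, 0.025,0.044,0,0,0,6.44,0, 0.025,0.044,0,0,0,6.44,0, 0.025,0.044,0,0,0,6.44,0, 0.025,0.044,0,0,0,6.44,0, 0.025,0.044,0,0,0,6.44,0, 0.025,0.044,0,0,0,6.44,0, 0.025,0.044,0,0,0,6.44,0, 0.024,0.044,0,0,0,6.44,0]'; python3 -m pendant '[0,0,-0.03,0,0,0,0,0,0,-0.03,0,0,0,0,0,0,-0.03,0,0,0,0]'; python3 - <<'E'
from h import *
for n in("top","side"):
    im=ctrl.camera(n); cv2.imwrite(f"pics/{n}1.png",im[:,:,::-1] if n=="top" else cv2.resize(im[120:280,180:380,::-1],None,fx=3.7,fy=3.7))
o=ctrl.get_obs(); q=o['eef_rot']; print(o['eef_pos'],o['opening'],o['wrist_force'],R.from_quat([q[1],q[2],q[3],q[0]]).as_matrix().round(3))
E
```

```text
time_s: 2.3
eef_pos: [0.4663, -0.0208, 0.202]
eef_rot: [0.519, -0.518, 0.48, -0.481]
wrist_force: [0.9, -0.7, -0.3]
opening: 0.001
time_s: 2.68
eef_pos: [0.4657, -0.0221, 0.111]
eef_rot: [0.518, -0.518, 0.481, -0.482]
wrist_force: [-0.3, -0.4, 0.6]
opening: 0.002
[ 0.46289287 -0.02146756  0.10875758] 0.006014707433789506 [-0.47687209  0.05695845  0.86299745] [[ 0.072 -0.006  0.997]
 [-0.997  0.002  0.072]
 [-0.002 -1.    -0.006]]
```

View pics/side1.png

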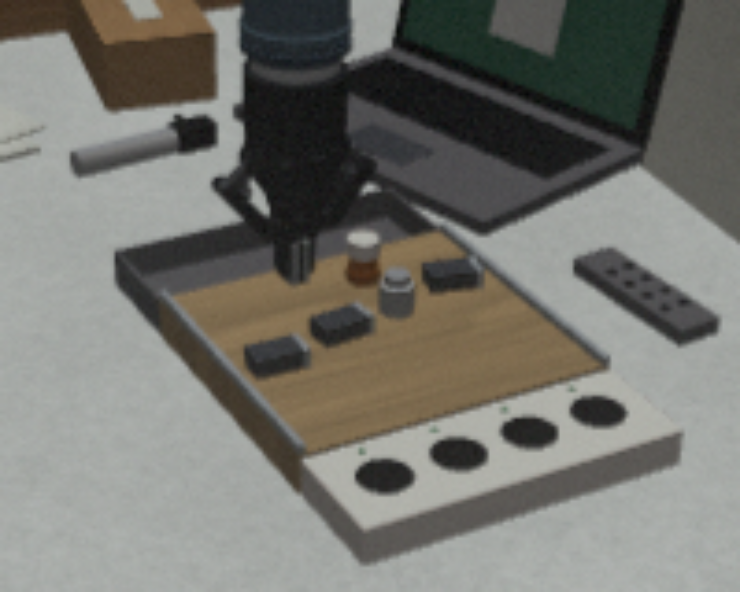

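View pics/top1.png

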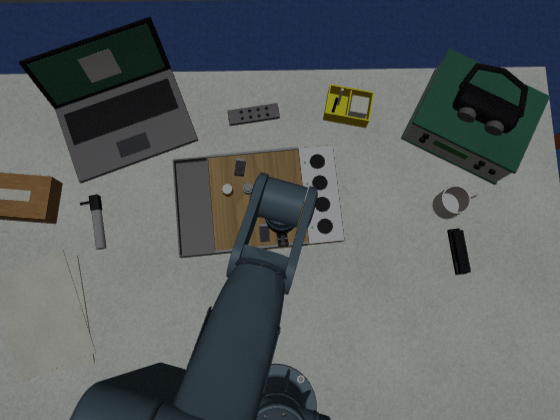

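```bash
python3 -m pendant '[0,0,-0.035,0,0,0,0,0,0,-0.035,0,0,0,0,0,0,0,0,0,0,0]'; python3 -m pendant '[-0.0009,0.012,0,0,0,0,0,-0.0009,0.012,0,0,0,0,0,-0.0009,0.012,0,0,0,0,0,-0.0009,0.012,0,0,0,0,0,-0.0009,0.012,0,0,0,0,0,-0.0009,0.012,0,0,0,0,0,-0.0009,0.012,0,0,0,0,0]'; cat > look.py <<'E'
from h import *
import sys
i=sys.argv[1]
im=ctrl.camera("side"); cv2.imwrite(f"pics/side{i}.png",cv2.resize(im[140:280,200:380,::-1],None,fx=4,fy=4))
E
python3 look.py 2
```

```text
time_s: 3.15
eef_pos: [0.464, -0.022, 0.0407]
eef_rot: [-0.517, 0.518, -0.483, 0.48]
wrist_force: [0.1, -0.7, 0.3]
opening: -0.002
time_s: 4.03
eef_pos: [0.4591, 0.0625, 0.0416]
eef_rot: [-0.518, 0.518, -0.482, 0.482]
wrist_force: [-0.0, 0.3, 0.3]
opening: 0.003
```

View pics/side2.png

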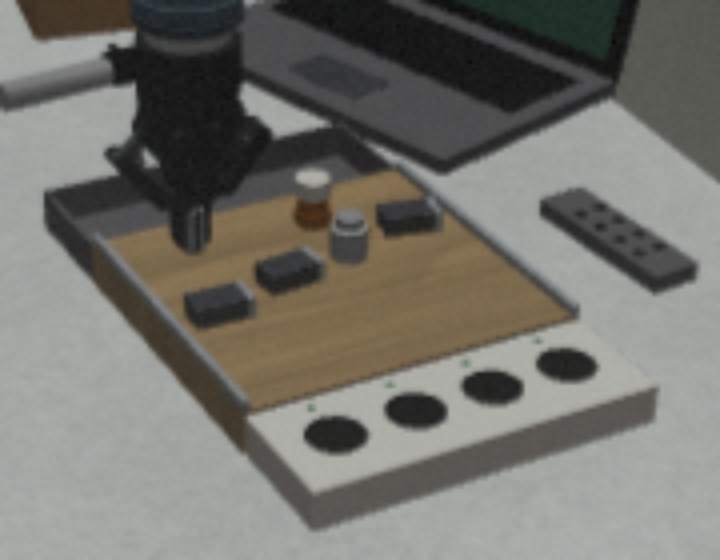

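```bash
python3 - <<'E'
from h import *
p=ctrl.get_obs()['eef_pos'];print(p)
f=lambda P:((w2pix("side",P)-[200,140])*4).round(0)
print("tcp",f(p)); print("bnear",f([.4618,.0197,.0535]),"mid",f([.529,.0443,.0535]),"far",f([.6495,.0854,.0535]),"jar top",f([.5818,.1201,.078]),"coup",f([.585,.0633,.072]))
print("deck under tcp",f([p[0],p[1],.036]))
im=ctrl.camera("top"); cv2.imwrite("pics/top3.png",cv2.resize(im[135:270,160:360,::-1],None,fx=4,fy=4))
print(((w2pix("top",p)-[160,135])*4).round(0))
E
```

```text
[0.4588064  0.06348595 0.04157922]
tcp [[188. 280.]]
bnear [[213. 293.]] mid [[284. 260.]] far [[403. 206.]] jar top [[308. 175.]] coup [[342. 213.]]
deck under tcp [[188. 286.]]
[[354. 398.]]
```

View pics/top3.png

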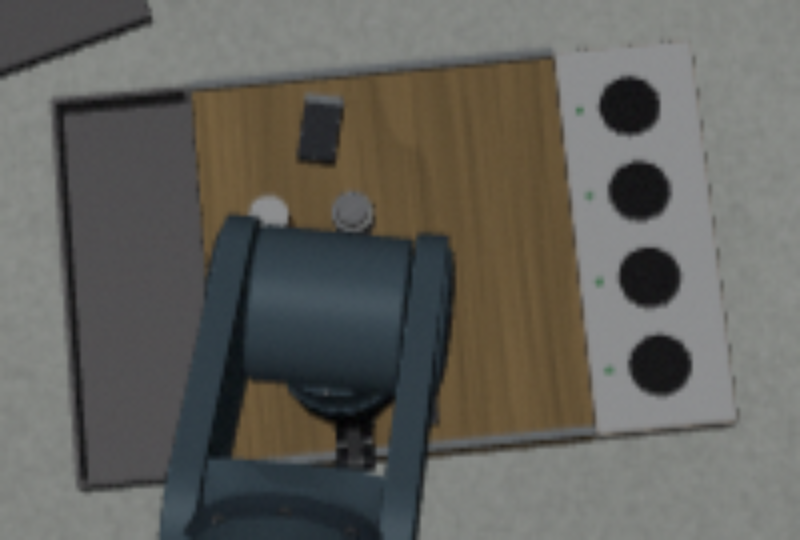

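```bash
python3 - <<'E'
from h import *
print("start open", w2pix("side",[[.1665,-.5498,.2009],[.1665,-.5498,.2139]]), "tips seen ~ (200,302),(233,329)")
print("side1", (w2pix("side",[[.465,-.0215,.1115],[.465,-.0215,.1375]])-[180,120])*3.7,"seen (297,283)")
im=ctrl.camera("side"); cv2.imwrite("pics/s4.png",cv2.resize(im[140:230,210:300,::-1],None,fx=6,fy=6,interpolation=2))
print((w2pix("side",[ctrl.get_obs()['eef_pos'],ctrl.get_obs()['eef_pos']+[0,0,.028]])-[210,140])*6)
print(ctrl.get_obs()['q'], [a for a in dir(ctrl) if a[0]!='_'])
E
```

```text
start open [[215.99209017 333.16890513]
 [215.6553375  327.59134605]] tips seen ~ (200,302),(233,329)
side1 [[294.82084783 305.61617953]
 [294.77158665 275.84800843]] seen (297,283)
[[223.8537359  420.75466628]
 [223.08714961 372.47584018]]
[-1.22338393e-01  1.54108427e-01  2.00411864e+00 -1.07661345e-04
  9.83627292e-01 -1.95325105e-01] ['MotionError', 'camera', 'camera_info', 'get_obs', 'hand_in', 'pinch_z', 'silhouettes']
```

View pics/s4.png

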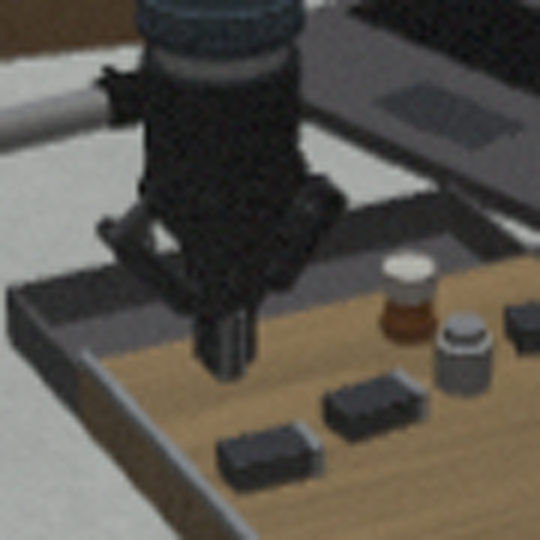

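The picture shows the fingertip end about 6.8 px above the projected TCP. That puts the real tips about 23 mm higher than the reported TCP, and the broom passed over the battery without touching it. All objects are unmoved. I'll go back behind the battery and lower carefully, watching force and image.

```bash
python3 -m pendant '[0,0,0.02,0,0,0,0, 0.0021,-0.028,0,0,0,0,0, 0.0021,-0.028,0,0,0,0,0, 0.0021,-0.028,0,0,0,0,0,0,0,-0.02,0,0,0,0,0,0,-0.008,0,0,0,0,0,0,-0.006,0,0,0,0,0,0,0,0,0,0,0]'; python3 - <<'E'
from h import *
im=ctrl.camera("side"); cv2.imwrite("pics/s5.png",cv2.resize(im[150:240,220:310,::-1],None,fx=6,fy=6,interpolation=2))
p=ctrl.get_obs()['eef_pos'];print(p,[((w2pix("side",[p[0],p[1],z])-[220,150])*6).round(0) for z in (.028,.036,.042,.05,.06)])
E
```

```text
time_s: 5.18
eef_pos: [0.4653, -0.0221, 0.0274]
eef_rot: [-0.518, 0.518, -0.482, 0.481]
wrist_force: [0.7, 1.1, -0.2]
opening: 0.0
[ 0.46560896 -0.0221344   0.0277841 ] [array([[240., 465.]]), array([[240., 451.]]), array([[240., 441.]]), array([[240., 427.]]), array([[240., 409.]])]
```

View pics/s5.png

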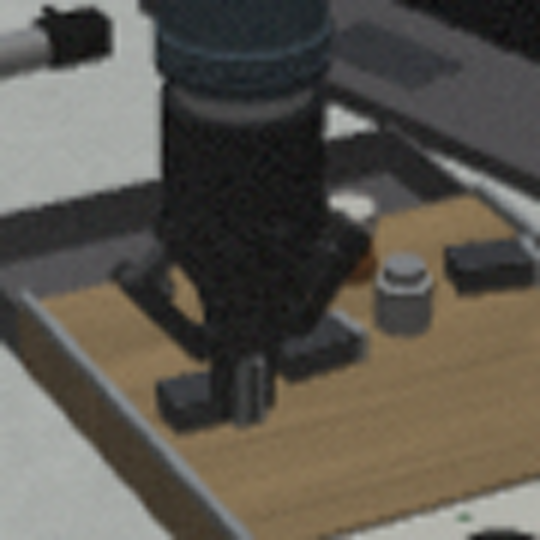

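```bash
python3 -m pendant '[0,0,-0.005,0,0,0,0,0,0,-0.005,0,0,0,0,0,0,0,0,0,0,0]'; python3 - <<'E'
from h import *
im=ctrl.camera("side"); cv2.imwrite("pics/s6.png",cv2.resize(im[180:240,230:290,::-1],None,fx=9,fy=9,interpolation=2))
p=ctrl.get_obs()['eef_pos'];print(p,[[((w2pix("side",[p[0],p[1]+d,z])-[230,180])*9).round(0)[0] for z in (.036,.046)] for d in (0,-.011)])
E
```

```text
time_s: 5.6
eef_pos: [0.4651, -0.0222, 0.0172]
eef_rot: [-0.518, 0.518, -0.482, 0.481]
wrist_force: [0.3, 0.3, 0.2]
opening: 0.0
[ 0.46530254 -0.02226328  0.0174439 ] [[array([269., 407.]), array([269., 381.])], [array([282., 425.]), array([282., 398.])]]
```

View pics/s6.png

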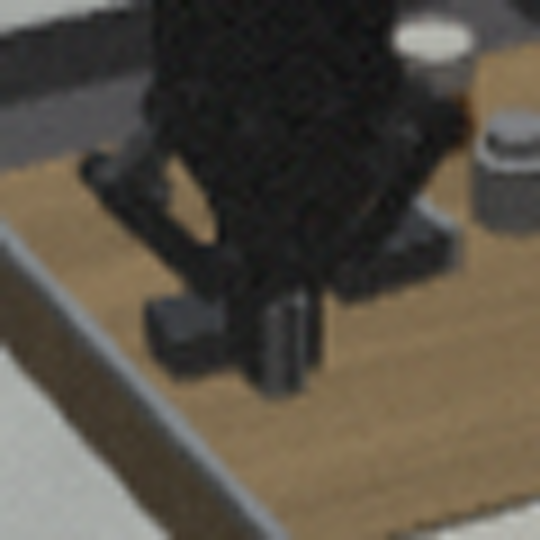

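```bash
python3 -m pendant '[0,0,-0.003,0,0,0,0,0,0,-0.002,0,0,0,0,0,0,0,0,0,0,0]';  python3 -m pendant '[-0.0009,0.012,0,0,0,0,0,-0.0009,0.012,0,0,0,0,0,-0.0009,0.012,0,0,0,0,0,-0.0009,0.012,0,0,0,0,0]'; python3 look.py 7
```

```text
time_s: 6.02
eef_pos: [0.4654, -0.0223, 0.0125]
eef_rot: [-0.518, 0.518, -0.482, 0.482]
wrist_force: [-0.5, -0.1, 0.2]
opening: -0.004
time_s: 6.52
eef_pos: [0.4618, 0.0267, 0.0127]
eef_rot: [0.518, -0.518, 0.482, -0.482]
wrist_force: [-0.1, 0.9, -0.1]
opening: 0.0
```

View pics/side7.png

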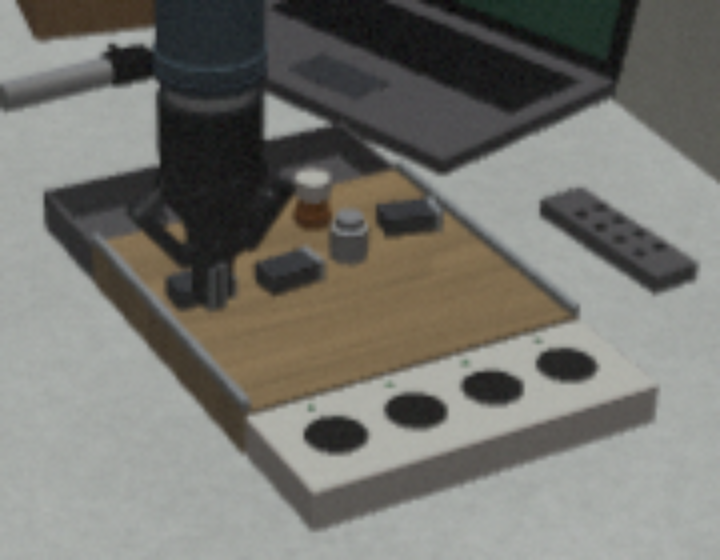

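The battery is now moving, with its centre at about (200,287) in the crop. I'll continue to the edge.

```bash
python3 -m pendant '[-0.0009,0.012,0,0,0,0,0,-0.0009,0.012,0,0,0,0,0,-0.0009,0.012,0,0,0,0,0,-0.0009,0.012,0,0,0,0,0,-0.0009,0.012,0,0,0,0,0,-0.0009,0.012,0,0,0,0,0]';python3 look.py 8
```

```text
time_s: 7.32
eef_pos: [0.4564, 0.0985, 0.0127]
eef_rot: [-0.518, 0.518, -0.482, 0.482]
wrist_force: [-0.5, -0.6, 0.0]
opening: 0.002
```

View pics/side8.png

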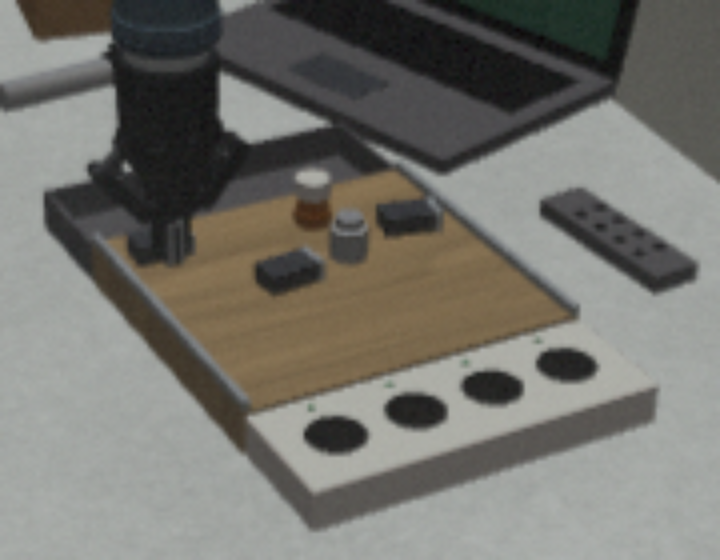

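```bash
python3 -m pendant '[-0.002,0.012,0,0,0,0,0,-0.002,0.012,0,0,0,0,0,-0.002,0.012,0,0,0,0,0,-0.0009,0.012,0,0,0,0,0,-0.0009,0.012,0,0,0,0,0,-0.0009,0.012,0,0,0,0,0]';python3 look.py 9
```

```text
time_s: 8.12
eef_pos: [0.4478, 0.1705, 0.0127]
eef_rot: [0.518, -0.518, 0.482, -0.482]
wrist_force: [0.6, -0.4, -0.1]
opening: 0.004
```

View pics/side9.png

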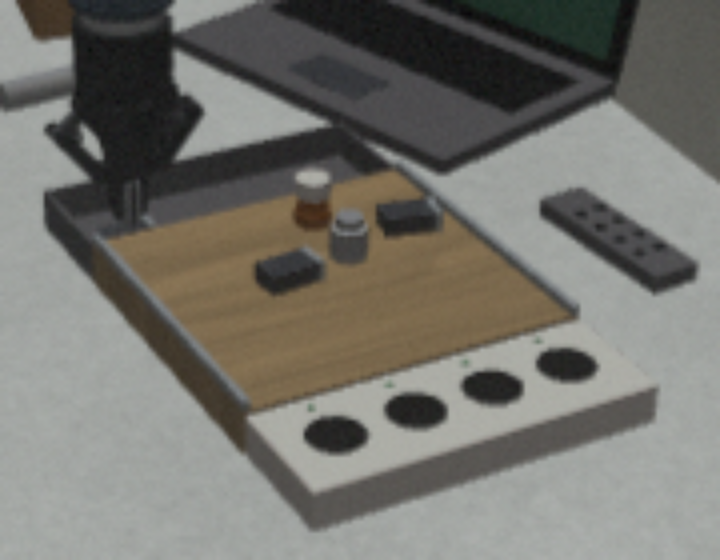

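```bash
python3 -m pendant '[0,0,0.04,0,0,0,0,0,0,0.04,0,0,0,0,0.0169,-0.0333,0,0,0,0,0,0.0169,-0.0333,0,0,0,0,0,0.0169,-0.0333,0,0,0,0,0,0.0169,-0.0333,0,0,0,0,0,0.0168,-0.0333,0,0,0,0,0,0,0,-0.035,0,0,0,0,0]';python3 - <<'E'
from h import *
im=ctrl.camera("side"); a=cv2.resize(im[140:280,200:380,::-1],None,fx=3,fy=3)
im=ctrl.camera("top"); b=cv2.resize(im[135:270,160:360,::-1],None,fx=3,fy=3)
cv2.imwrite("pics/s10.png",a);cv2.imwrite("pics/t10.png",b); print(ctrl.get_obs()['eef_pos'])
E
```

```text
[0.4477207  0.17023131 0.01264819]$: bad value
```

View pics/s10.png

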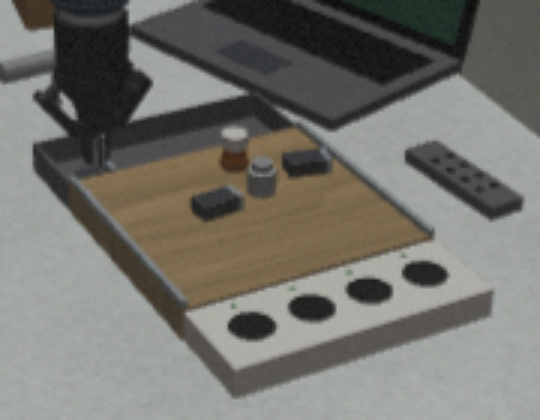

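View pics/t10.png

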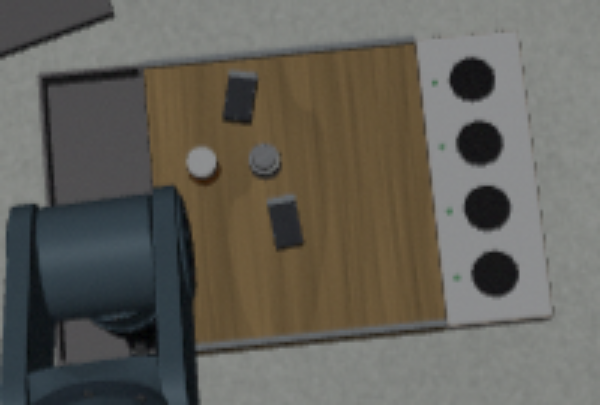

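The call was refused because one number was extra, and nothing moved. Retyping it.

```bash
python3 -m pendant '[0,0,0.04,0,0,0,0, 0,0,0.04,0,0,0,0, 0.0169,-0.0333,0,0,0,0,0, 0.0169,-0.0333,0,0,0,0,0, 0.0169,-0.0333,0,0,0,0,0, 0.0169,-0.0333,0,0,0,0,0, 0.0168,-0.0333,0,0,0,0,0, 0,0,-0.035,0,0,0,0]';python3 - <<'E'
from h import *
im=ctrl.camera("side"); a=cv2.resize(im[140:280,200:380,::-1],None,fx=3,fy=3)
im=ctrl.camera("top"); b=cv2.resize(im[135:270,160:360,::-1],None,fx=3,fy=3)
cv2.imwrite("pics/s11.png",a);cv2.imwrite("pics/t11.png",b); print(ctrl.get_obs()['eef_pos'])
E
```

```text
time_s: 9.28
eef_pos: [0.5366, -0.0005, 0.0602]
eef_rot: [0.518, -0.516, 0.48, -0.485]
wrist_force: [0.8, -0.2, 0.2]
opening: 0.002
[0.52926262 0.00268125 0.05444057]
```

View pics/s11.png

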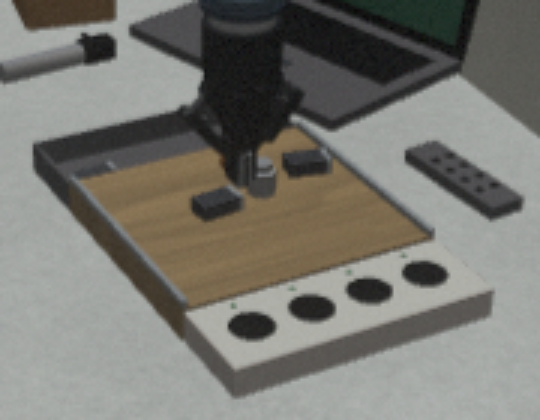

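View pics/t11.png

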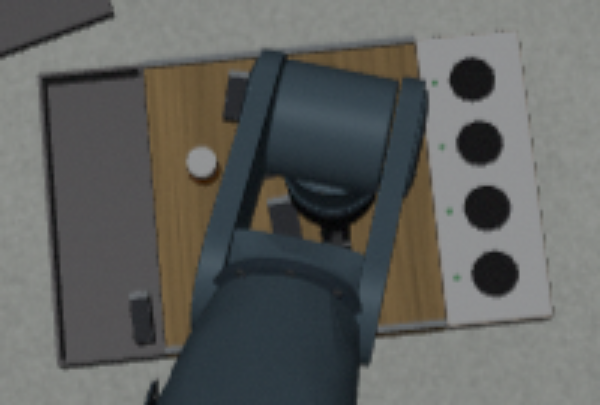

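The first battery lies in the trough at (142,318) in the top crop. Lower and sweep the middle one.

```bash
python3 -m pendant '[0,0,-0.025,0,0,0,0, 0,0,-0.015,0,0,0,0, 0,0,-0.005,0,0,0,0, 0,0,0,0,0,0,0, -0.0009,0.012,0,0,0,0,0, -0.0009,0.012,0,0,0,0,0, -0.0009,0.012,0,0,0,0,0, -0.0009,0.012,0,0,0,0,0]';python3 look.py 12
```

```text
time_s: 10.38
eef_pos: [0.5286, 0.0522, 0.0129]
eef_rot: [0.518, -0.518, 0.482, -0.482]
wrist_force: [-0.6, -1.1, 0.4]
opening: -0.002
```

View pics/side12.png

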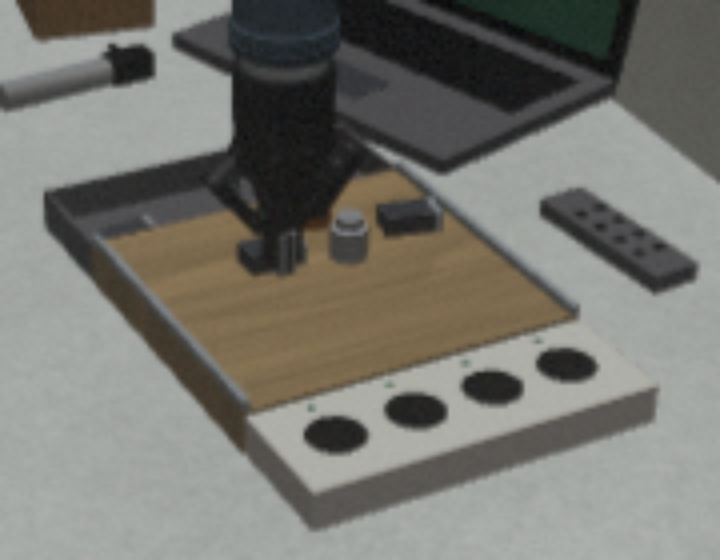

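```bash
python3 -m pendant '[-0.002,0.012,0,0,0,0,0, -0.002,0.012,0,0,0,0,0, -0.002,0.012,0,0,0,0,0, -0.0009,0.012,0,0,0,0,0, -0.0009,0.012,0,0,0,0,0]';python3 look.py 13
```

```text
time_s: 11.05
eef_pos: [0.5207, 0.112, 0.0126]
eef_rot: [-0.518, 0.518, -0.482, 0.482]
wrist_force: [1.1, 0.2, 0.1]
opening: 0.001
```

View pics/side13.png

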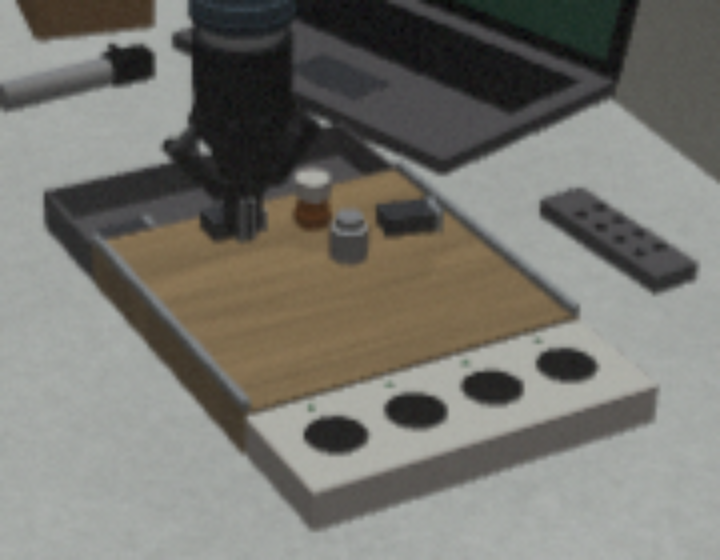

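```bash
python3 -m pendant '[-0.0008,0.011,0,0,0,0,0, -0.0008,0.011,0,0,0,0,0, -0.0008,0.011,0,0,0,0,0, -0.0008,0.011,0,0,0,0,0, -0.0008,0.011,0,0,0,0,0, -0.0008,0.011,0,0,0,0,0]';python3 look.py 14; python3 -m pendant '[0,0,0.045,0,0,0,0, 0,0,0.045,0,0,0,0, 0.0228,-0.0222,0,0,0,0,0, 0.0228,-0.0222,0,0,0,0,0, 0.0228,-0.0222,0,0,0,0,0, 0.0228,-0.0222,0,0,0,0,0, 0.0228,-0.0222,0,0,0,0,0, 0.0228,-0.0222,0,0,0,0,0, 0,0,0,0,0,0,0]';python3 - <<'E'
from h import *
im=ctrl.camera("side"); a=cv2.resize(im[140:280,200:380,::-1],None,fx=4,fy=4)
im=ctrl.camera("top"); b=cv2.resize(im[135:270,160:360,::-1],None,fx=3,fy=3)
cv2.imwrite("pics/s15.png",a);cv2.imwrite("pics/t15.png",b); print(ctrl.get_obs()['eef_pos'])
E
```

```text
time_s: 11.85
eef_pos: [0.5159, 0.1779, 0.0127]
eef_rot: [-0.518, 0.518, -0.482, 0.482]
wrist_force: [-0.5, -0.1, 0.1]
opening: 0.001
time_s: 13.02
eef_pos: [0.6541, 0.0421, 0.1025]
eef_rot: [0.517, -0.517, 0.482, -0.483]
wrist_force: [-0.6, -1.2, 0.9]
opening: -0.002
[0.65227339 0.04417109 0.10220831]
```

View pics/s15.png

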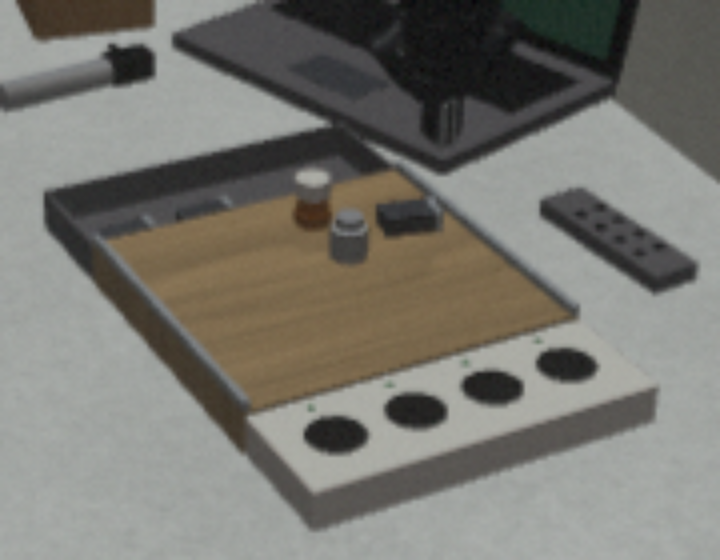

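View pics/t15.png

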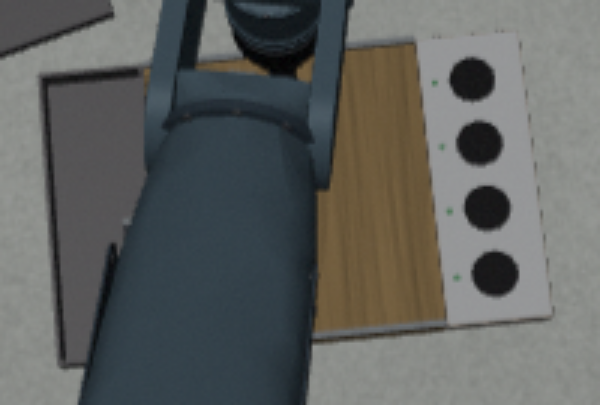

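View pics/side14.png

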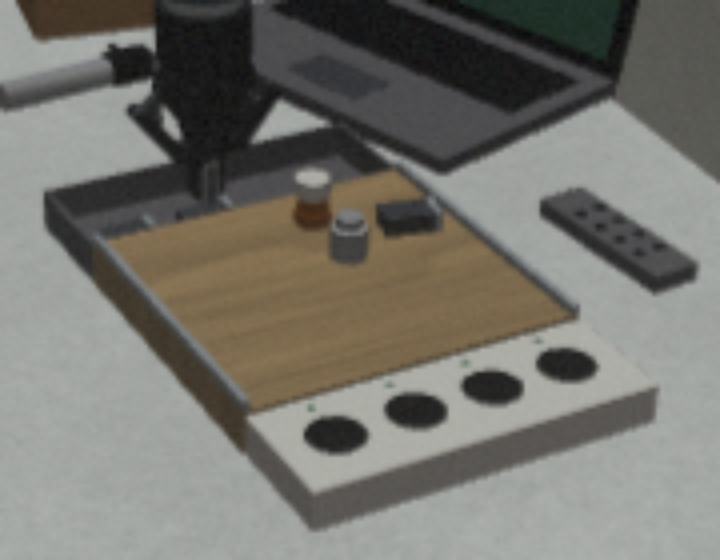

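Two batteries are now in the trough. Next is the far one, offset 3 mm toward -x.

```bash
python3 -m pendant '[-0.003,0,-0.04,0,0,0,0, 0,0,-0.03,0,0,0,0, 0,0,-0.015,0,0,0,0, 0,0,-0.005,0,0,0,0, 0,0,0,0,0,0,0, -0.0009,0.012,0,0,0,0,0, -0.0009,0.012,0,0,0,0,0, -0.0009,0.012,0,0,0,0,0]';python3 look.py 16
```

```text
time_s: 14.12
eef_pos: [0.6474, 0.0811, 0.0133]
eef_rot: [0.518, -0.518, 0.481, -0.482]
wrist_force: [-0.0, -1.3, -0.0]
opening: 0.002
```

View pics/side16.png

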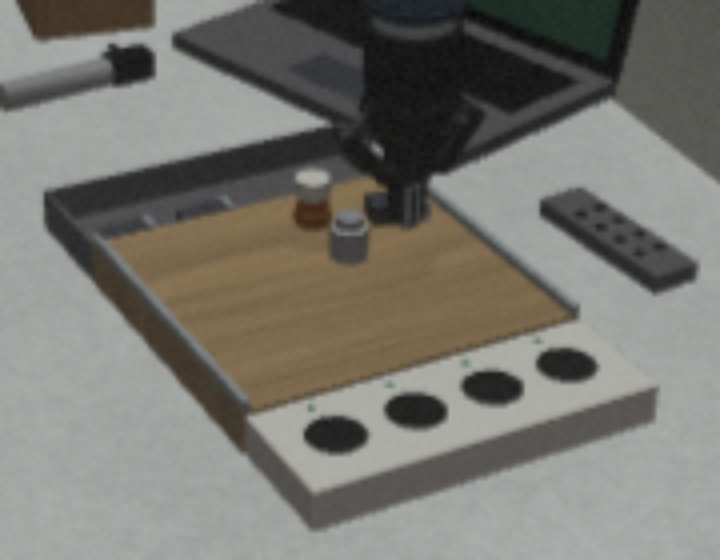

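```bash
python3 -m pendant '[-0.002,0.012,0,0,0,0,0, -0.002,0.012,0,0,0,0,0, -0.001,0.012,0,0,0,0,0, -0.0009,0.012,0,0,0,0,0]';python3 look.py 17
```

```text
time_s: 14.68
eef_pos: [0.6411, 0.1288, 0.0126]
eef_rot: [-0.518, 0.518, -0.482, 0.482]
wrist_force: [-0.3, -0.4, 0.7]
opening: -0.004
```

View pics/side17.png

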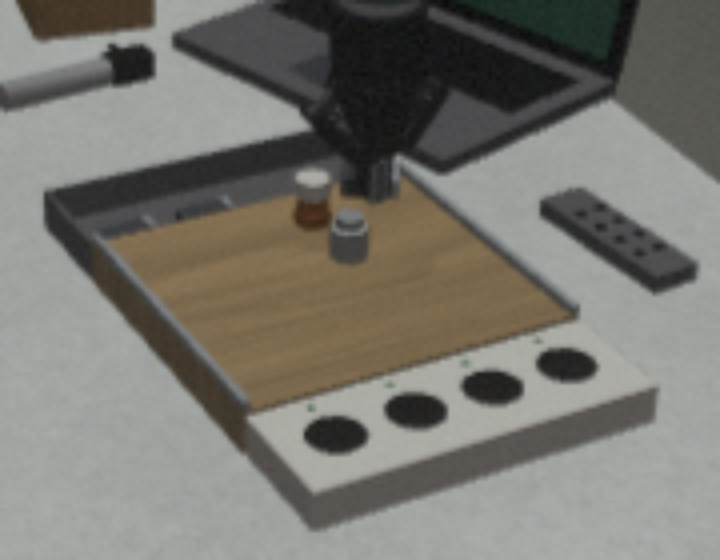

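Good: the bright band now shows on the right of the finger as well. Next is the push over the edge to y≈0.188, then lift and withdraw.

```bash
python3 -m pendant '[-0.0009,0.012,0,0,0,0,0, -0.0009,0.012,0,0,0,0,0, -0.0009,0.012,0,0,0,0,0, -0.0009,0.012,0,0,0,0,0, -0.0009,0.012,0,0,0,0,0]';python3 look.py 18;  python3 -m pendant '[0,0,0.045,0,0,0,0, 0,0,0.045,0,0,0,0, 0,0,0.03,0,0,0,0, -0.02,-0.05,0.01,0,0,0,0, -0.02,-0.05,0.01,0,0,0,0, -0.02,-0.05,0,0,0,0,0, -0.02,-0.05,0,0,0,0,0, -0.02,-0.05,0,0,0,0,0, -0.02,-0.05,0,0,0,0,0, -0.02,-0.05,0,0,0,0,0, 0,0,0,0,0,0,0]';python3 - <<'E'
from h import *
im=ctrl.camera("side"); a=cv2.resize(im[140:280,200:380,::-1],None,fx=4,fy=4)
im=ctrl.camera("top"); b=cv2.resize(im[135:270,160:360,::-1],None,fx=4,fy=4)
cv2.imwrite("pics/s19.png",a);cv2.imwrite("pics/t19.png",b); print(ctrl.get_obs()['eef_pos'])
E
```

```text
time_s: 15.35
eef_pos: [0.6366, 0.1888, 0.0127]
eef_rot: [-0.518, 0.518, -0.482, 0.482]
wrist_force: [0.9, 0.1, 1.0]
opening: -0.0
time_s: 16.77
eef_pos: [0.4957, -0.1653, 0.153]
eef_rot: [-0.516, 0.517, -0.483, 0.483]
wrist_force: [-0.3, -0.1, 0.1]
opening: 0.005
[ 0.49667433 -0.16230537  0.1527945 ]
```

View pics/s19.png

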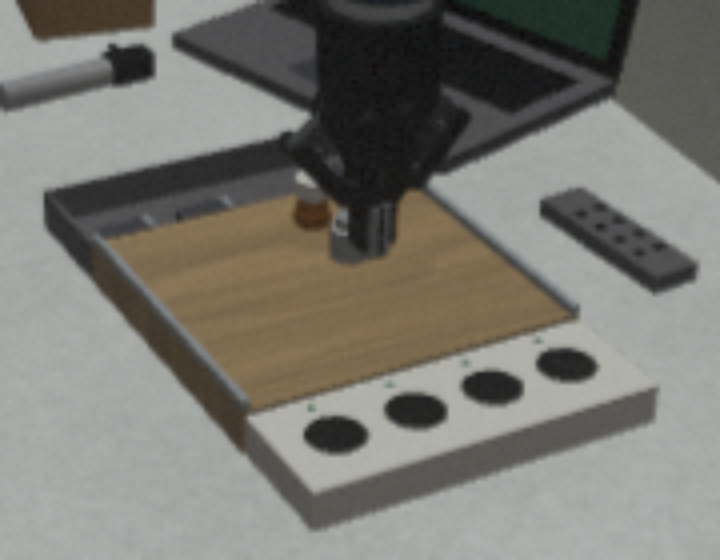

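View pics/t19.png

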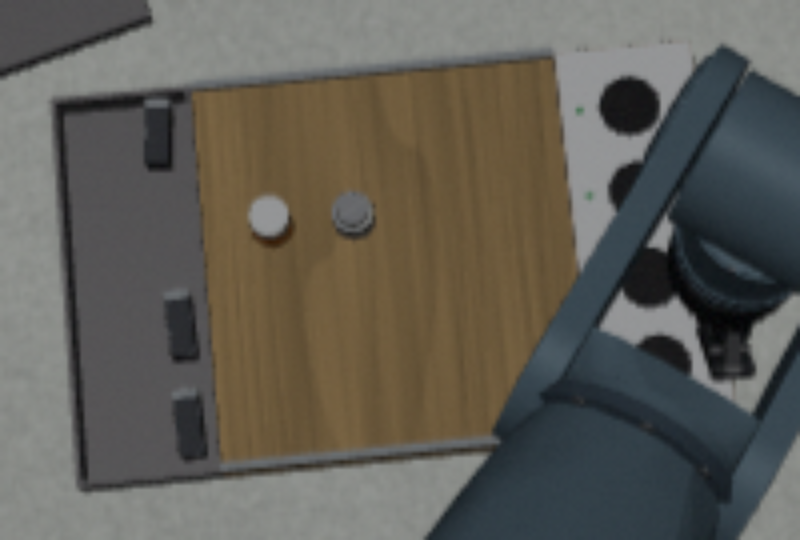

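```bash
python3 -m pendant '[0,-0.03,0.02,0,0,0,0, 0,0,0,0,0,0,0, 0,0,0,0,0,0,0]'; python3 - <<'E'
from h import *
im=ctrl.camera("top"); cv2.imwrite("pics/t20.png",im[:,:,::-1])
a=cv2.imread("pics/top0.png").astype(int); d=np.abs(a-im[:,:,::-1]).max(2)>60
print("changed in bystander zones: mug/stapler",d[180:280,425:485].sum()," otoscope",d[185:255,70:115].sum()," jar+coupler",d[178:200,218:258].sum())
print(ctrl.hand_in())
E
```

```text
time_s: 17.25
eef_pos: [0.4969, -0.1904, 0.1721]
eef_rot: [0.518, -0.518, 0.482, -0.481]
wrist_force: [-0.1, 0.1, -0.7]
opening: 0.0
changed in bystander zones: mug/stapler 0  otoscope 0  jar+coupler 0
the job is handed in; nothing more can be done
None
```

All three batteries are in the trough. I swept them one at a time along the deck with the closed fingertips, then handed the job in at about 17.3 s.

- **Final checks:** The last top pictures show the deck clear of batteries. Jar, coupler, mug, stapler and otoscope show no change from the first picture. Wrist force readings stayed within about 1.5 N, and the arm was clear of everything at hand-in.
- **What disagreed:** In the side view, the real fingertips ended about 25–29 mm above the reported TCP. My first pass went over the near battery without touching it. I lowered the tool using the picture and swept again.
- **Other slips:** One move command was refused because I typed an extra number; nothing moved, and I retyped it.
- **Uncertain:** In the trough, the batteries look narrower from above than when lying flat. They may be resting on edge or tilted against the stand-side wall. All three are fully inside.

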